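# Lock the decorating turntable on its pin

## Robot

A 6-joint arm with a two-finger parallel gripper is mounted at the origin on the work surface. World frame = base frame: x ahead of the robot, y to its left, z up, the work surface at z = 0. Lengths are in mm, angles in rad, forces in N, time in s.
With the tool pointing down it reaches from about 400 to 825 mm from the base axis. Payload 7 kg.
Tool frame: the origin (TCP) lies at the very end of the fingers, on their centre line; the grasp point (between the pads) lies 19 mm behind it; z points along the fingers, y is the line along which they close (so a half turn about z gives the same grasp; the last joint's range is limited). The gripper opens to 88 mm and grips with 3 to 60 N. Pads are 19 mm wide; open, the fingers measure 130 mm over their backs; the gripper's body (78 mm by 193 mm) begins 47 mm behind the grasp point.
Start: joints at [-0.819, 0.359, 0.012, 0, -1.224, -0.288], TCP at [301.932, -603.682, 226.561] pointing down, gripper open.
Joint ranges: [-3.07, 3.07], [-1.43, 2.12], [-1.02, 1.25], [-3.03, 1.67], [-3.05, -0], [-3.03, 3.03]. Speed limits (rad/s): [2.39, 2.39, 3.01, 3.14, 3.14, 3.14].

## Interface

Orientations are given as a unit quaternion [x, y, z, w].
In Python, from plant import bot gives the robot as it stands. Calls block until the motion is done:
- bot.move_ptp(position, orientation): joint-space move of the TCP to a pose.
- bot.line_to(position, velocity=150, ori=None): straight line of the TCP; ori=None keeps the orientation; velocity is the mean speed in mm/s.
- bot.move_joints(angles): joint-space move.
- bot.move_gripper(opening, force=None): finger opening in mm; force is the grip in N (None keeps the last); returns when the fingers have stopped.
- bot.pause(seconds).
- bot.solve_ik(position, orientation): joint angles nearest the present ones, or None.
- bot.read_state(): the state.
- bot.camera(name): name is "scene" or "top" or "wrist"; returns the picture (420x560x3 uint8, red, green, blue); there is no depth.
- bot.get_calibration(name): a dict with "fx", "fy", "cx", "cy" (pixels), "distortion" ([k1, k2, p1, p2, k3] as OpenCV has them; the pictures are not rectified), "view" (4x4, takes a point from world to camera coordinates); the wrist camera has in their place "T_tool_cam" (4x4, takes a point from camera to tool coordinates, whose origin is the TCP and whose axes are the flange's). Camera axes: x right, y up, looking along -z (the intrinsics and any distortion apply to the point x, -y, -z); pixel columns grow to the right and rows downward; lengths in mm; the calibration is good to about 2 mm. A picture is of the moment at which its call begins: read the wrist's pose just before it. get_calibration takes no time and is no camera call.
A pose or a line that the arm cannot do raises bot.Unreachable and nothing moves.
- bot.close_job(): hands the job in; it is judged then, once.
The state is a dict: "t": time; "joint_pos": joint angles; "qvel": joint speeds; "tau": joint torques, N m; "tcp_pos": TCP position; "eef_rot": TCP orientation; "contact_force": force on the tool from outside, world axes, zero at the start; "moment": the same for the moment, N m; "width": finger opening in mm; "finger_force": force on a finger pad.
Only numpy, scipy, OpenCV 4.12 (cv2) and the standard library are available. Lean on these libraries where they do the work, as an engineer would, in place of code of your own. Each camera call takes 0.05 s, during which the arm holds its last target. There are 200 camera calls.

## Task

Lock the decorating turntable for drawing: push its wheel round with a fingertip, the upright black lug giving you a hold, until the notch in the rim stands over the locking pin of the stand, then press down on the boss in the middle until the wheel sits fully home with the pin in the notch. It is a job for touching and pushing only: do not lift the wheel off, and leave the bottles, tubes and other things around it where they are.

Things in the scene. Friction and masses are not known exactly. Their poses are not given: they have to be found in the camera images.
- stand: dark steel stand fixed to the table: round foot 140 mm across, 14 mm high. An ear on its +x side carries the locking pin and, behind it, an upright bracket 22 mm wide, 42 mm high, 100 to 113 mm out from the axis. In the middle a spindle 18 mm across, top at 57 mm, inside the wheel's boss. Origin on the table at the spindle's axis, z up, x axis towards the pin
- collar (a joint): black collar 80 mm across on the spindle, hidden under the wheel, which rests on it. Value in m: 0 = up, 0.010 = fully down. It slides with stiff friction: it carries the wheel (4 to 6.5 N), moves only when some 6 to 8 N more press on the wheel, and stays where pushed, without springing back
- wheel: plain grey enamelled metal wheel, 0.5 kg, loose on the spindle, turns either way without end and stops when not pushed: disc 180 mm across, 10 mm thick, one rim notch 15 mm wide, 13 mm deep. Origin on the axis at the underside; z up, x axis towards the notch, lug on -x. Underside 40 mm above the table at the start (upper face 50, boss top 74, lug top 76), 30 mm when fully home
- notch (a point): point in the middle of the notch at the height of the wheel's underside, 86.5 mm from the axis on the wheel's +x side; fully home it lies on the pin's axis. If the wheel is pressed with the notch off the pin, the rim lands on the pin
- pin_tip (a point): top of the locking pin: steel, upright, 10 mm across with a round head, 86.5 mm from the spindle's axis, top 38.5 mm above the table, 1.5 mm below the raised wheel's underside. It has 2.5 mm of play to each side in the notch. The rim hides most of it until the notch comes over it; the bracket just outside the rim shows where it is
- lug_top (a point): centre of the top of the upright black finger lug on the wheel: a cylinder 14 mm across, 26 mm tall above the disc's upper face, 62 mm from the axis, opposite the notch; pushed from the side with about 2 N it turns the wheel
- boss_top (a point): centre of the flat top of the wheel's boss, 36 mm across, on the axis, 24 mm above the disc's upper face and 34 mm above its underside; the place to press
- bottle_a: closed glass ink bottle with a white cap, 48 mm across and 85 mm tall, standing loose; origin at the centre of its underside; leave it alone
- pot: white plastic pot with a black cap, 60 mm across and 60 mm tall, standing loose; origin at the centre of its underside; leave it alone
- tube_a: metal paint tube lying loose, about 110 mm long, 32 mm wide and 18 mm high; origin on the table under its middle, x axis along it towards the cap; leave it alone
- tape_roll: roll of brown tape lying flat, 80 mm across, 24 mm high, loose; origin at the centre of its underside; leave it alone
Things that resemble listed ones, but are neither listed nor needed, are in the scene too. Of the things shaped like the stand, the steel one is meant.

How it is judged (in metres and radians):
On the way:
1. the wheel's notch is brought over the pin while the wheel is still up (horizontal distance between notch and pin_tip below 0.006 m and z of wheel in the frame of stand above 0.033 m).
At the end, for the whole second after the job is handed in: The wheel is fully home: its underside within 2 mm of 30 mm above the table, level within 2.3 degrees and at rest, the notch within 5 mm of the pin's axis; the bottle, pot, tube and tape roll beside it are within 25 mm of where they stood, bottle and pot upright (z of wheel in the frame of stand below 0.032 m and horizontal distance between notch and pin_tip below 0.005 m and angle between wheel's own z axis and vertical below 0.04 rad and linear speed of wheel below 0.01 m/s and not (distance of any of bottle_a, pot, tube_a, tape_roll from where it was at the start of the episode above 0.025 m or angle between any of bottle_a, pot's own z axis and vertical above 0.5 rad)); the robot touches nothing.
It fails at once if the wheel is lifted more than 10 mm above its raised position, or tipped by more than 14 degrees (z of wheel in the frame of stand above 0.05 m or angle between wheel's own z axis and vertical above 0.25 rad).
It fails at once if the bottle, pot, tube or tape roll beside the turntable is moved by more than 25 mm or knocked over (distance of any of bottle_a, pot, tube_a, tape_roll from where it was at the start of the episode above 0.025 m or angle between any of bottle_a, pot's own z axis and vertical above 0.5 rad).
It also fails if it takes over 48 s, if anything falls off the work surface, if the arm or the gripper's body presses on something with over 40 N, if the wrist force passes 120 N, or if a joint passes its speed limit or range.

## Working session

There is one attempt and no reset: what is moved stays moved. The work goes in short steps, each a Python script; the robot and the scene stay as the last script left them, time stands still between calls to the robot, and variables do not carry over. Pictures are saved under pics/ and viewed, at most 10 in all, crops included, and the job is handed in when it is done.

```bash
ls; mkdir -p pics; python3 - <<'E'
from plant import bot
import cv2,numpy as np
for n in("scene","top"):
    cv2.imwrite(f"pics/{n}0.png",bot.camera(n)[:,:,::-1]); c=bot.get_calibration(n); print(n,{k:np.round(v,3).tolist() for k,v in c.items()})
print(bot.get_calibration("wrist")); print(bot.read_state())
E
```

```text
pics
scene {'fx': 393.363, 'fy': 393.363, 'cx': 277.104, 'cy': 210.429, 'distortion': [-0.016, 0.0, 0.0, 0.0, 0.0], 'view': [[0.42, 0.908, -0.004, -275.67], [-0.651, 0.304, 0.695, 268.823], [0.632, -0.289, 0.719, -1157.383], [0.0, 0.0, 0.0, 1.0]]}
top {'fx': 460.758, 'fy': 460.758, 'cx': 280.734, 'cy': 209.332, 'distortion': [-0.004, 0.0, 0.0, 0.0, 0.0], 'view': [[-0.012, -0.999, -0.03, 92.375], [0.992, -0.016, 0.125, -531.231], [-0.126, -0.029, 0.992, -1145.284], [0.0, 0.0, 0.0, 1.0]]}
{'fx': 330.0937183968203, 'fy': 330.0937183968203, 'cx': 287.8463960982159, 'cy': 209.82039101241966, 'distortion': array([-0.07530434,  0.        ,  0.        ,  0.        ,  0.        ]), 'T_tool_cam': array([[ 4.07345042e-04,  9.59159288e-01,  2.82866213e-01,
         7.67740801e+01],
       [ 9.99999908e-01, -4.29118120e-04,  1.50163795e-05,
         6.80454683e-01],
       [ 1.35786118e-04,  2.82866181e-01, -9.59159374e-01,
        -1.58036497e+02],
       [ 0.00000000e+00,  0.00000000e+00,  0.00000000e+00,
         1.00000000e+00]])}
{'t': 0.1, 'joint_pos': array([-8.18865356e-01,  3.59324745e-01,  1.11553723e-02, -2.98798722e-04,
       -1.22408720e+00, -2.88090890e-01]), 'qvel': array([ 4.59833025e-05, -2.68667284e-03,  1.80602119e-03,  2.22551130e-03,
        1.01982290e-03,  1.08002892e-03]), 'tau': array([-1.54279973e-03, -5.84164238e+01,  2.93752491e+01,  7.01572761e+00,
        1.01433191e-02, -7.33658680e-05]), 'tcp_pos': array([ 301.76191852, -603.31129116,  225.71412159]), 'eef_rot': array([-2.29797010e-01,  9.73238296e-01,  7.03410734e-04, -2.40887044e-04]), 'contact_force': array([0.16967244, 0.6531084 , 0.08519327]), 'moment': array([ 0.00295886, -0.0114969 ,  0.03936173]), 'finger_force': 0.0, 'width': 87.42107756752542}
```

View pics/scene0.png

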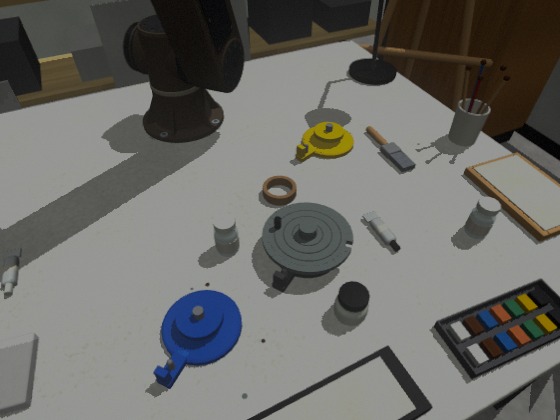

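View pics/top0.png

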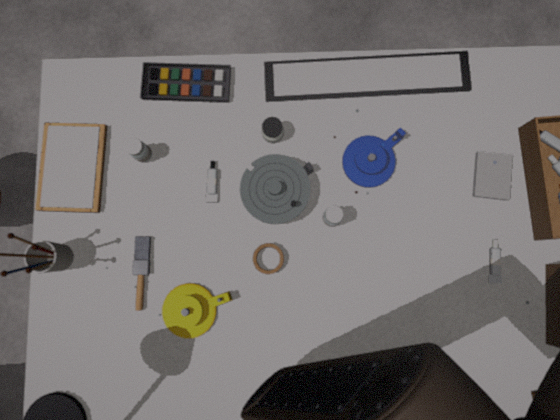

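The scene picture shows three stand-shaped things. In scene/top pixels they are yellow (327,140)/(190,310), blue (202,325)/(370,160) and grey steel with an enamelled wheel (308,238)/(278,188). The grey one fits. Its lug looks to be at (278,222)/(295,204), the bracket at (285,277)/(310,169) and the notch at (350,241)/(250,168). I'll confirm this in an enlarged crop.

```bash
python3 - <<'E'
import cv2,numpy as np
a=cv2.imread("pics/scene0.png")[190:300,250:370]; b=cv2.imread("pics/top0.png")[140:240,230:350]
s=5
a=cv2.resize(a[:, :],None,fx=s*.66,fy=s*.66*1,interpolation=cv2.INTER_CUBIC)
a=cv2.resize(cv2.imread("pics/scene0.png")[190:300,250:370],(396,363),interpolation=2)
b=cv2.resize(b,(396,330),interpolation=2)
b=cv2.copyMakeBorder(b,0,33,0,0,0)
o=np.hstack([a,b]); o=np.clip(o.astype(float)*1.6,0,255).astype('uint8')
cv2.imwrite("pics/crop0.png",o)
E
```

```text
(no output)
```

View pics/crop0.png

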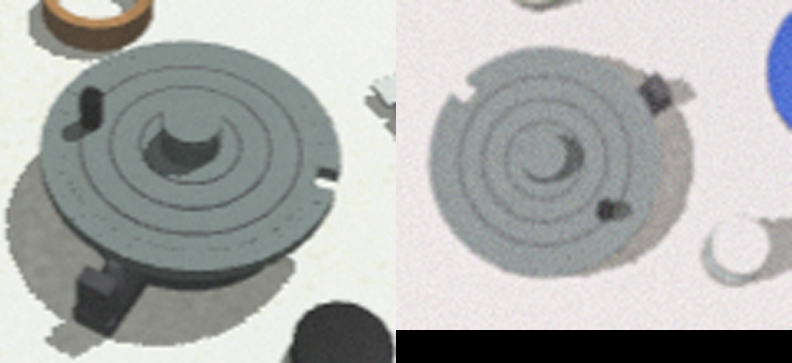

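The crop confirms the grey steel stand. At top, the boss is at (275,186), the lug top at (294,204), the notch at (250,168) and the bracket top at (309,168). In scene they are at (307.6,227), (277.6,218), (349,244.5) and (280,274).

```bash
cat > h.py <<'E'
import numpy as np,cv2
from plant import bot
F=np.diag([1.,-1,-1])
def cam(n,Ttool=None):
    c=bot.get_calibration(n); K=np.array([[c["fx"],0,c["cx"]],[0,c["fy"],c["cy"]],[0,0,1]])
    V=np.array(c["view"]) if "view" in c else np.linalg.inv(Ttool@np.array(c["T_tool_cam"]))
    return K,np.array(c["distortion"]),F@V[:3,:3],F@V[:3,3]
def proj(C,P):
    K,d,R,t=C; return cv2.projectPoints(np.atleast_2d(np.float64(P)),cv2.Rodrigues(R)[0],t,K,d)[0][:,0]
def ray(C,uv):
    K,d,R,t=C; n=cv2.undistortPoints(np.float64([[uv]]),K,d)[0,0]; return -R.T@t,R.T@np.r_[n,1]
def at_z(C,uv,z):
    o,r=ray(C,uv); return o+r*(z-o[2])/r[2]
def tri(Cs,uvs):
    A=np.zeros((3,3));b=np.zeros(3)
    for C,uv in zip(Cs,uvs):
        o,r=ray(C,uv); r/=np.linalg.norm(r); M=np.eye(3)-np.outer(r,r); A+=M;b+=M@o
    return np.linalg.solve(A,b)
E
python3 - <<'E'
from h import *
S,T=cam("scene"),cam("top")
np.set_printoptions(precision=1,suppress=True)
pts=dict(boss=((307.6,227),(275.2,186.4),74),lug=((277.6,217.9),(293.6,203.6),76),notch=((348.8,244.5),(250,168.2),50),brk=((279.7,274.5),(308.8,168.5),42))
for k,(a,b,z) in pts.items(): print(k,tri([S,T],[a,b]),at_z(S,a,z),at_z(T,b,z))
for k,uv,z in(("bottle",(334,213),85),("pot",(272,128),60),("tape",(269,257),24),("tubecap",(213,163),10),("tubeend",(211,201),10)): print(k,at_z(T,uv,z))
E
```

```text
boss [585.9  97.5  73.1] [586.8  97.9  74. ] [585.4  96.7  74. ]
lug [541.6  53.   76.1] [542.1  54.6  76. ] [541.1  51.5  76. ]
notch [639.3 162.4  45.3] [642.4 160.   50. ] [638.1 161.7  50. ]
brk [638.5  12.3  34.1] [644.   11.5  42. ] [636.2  11.   42. ]
bottle [515.  -46.7  85. ]
pot [740.  103.8  60. ]
tape [411.7 116.5  24. ]
tubecap [662.9 264.2  10. ]
tubeend [560.8 268.9  10. ]
```

```bash
cat >> h.py <<'E'
from scipy.spatial.transform import Rotation as Ro
def quat(yaw): return (Ro.from_euler('z',yaw,degrees=True)*Ro.from_euler('x',180,degrees=True)).as_quat()
def tool(s):
    M=np.eye(4); M[:3,:3]=Ro.from_quat(s["eef_rot"]).as_matrix(); M[:3,3]=s["tcp_pos"]; return M
def snap(tag):
    s=bot.read_state(); im=bot.camera("wrist"); cv2.imwrite(f"pics/{tag}.png",im[:,:,::-1]); np.save(f"pics/{tag}.npy",tool(s)); return s
E
python3 - <<'E'
from h import *
np.set_printoptions(precision=2,suppress=True)
c=np.array([586,97.3])
for yaw in range(-180,180,30):
    print(yaw,bot.solve_ik([586,97,240],quat(yaw)))
# arc feasibility: lug angle a; closing axis (tool y) tangential => tool x radial
for a in (-135,-160,-185,-210,-238):
    p=[*(c+62*np.array([np.cos(np.radians(a)),np.sin(np.radians(a))])),58]
    for o in(0,180):
        j=bot.solve_ik(p,quat(a+o)); print(a,o,None if j is None else np.array(j))
yaw=-150
for k,(off,z) in enumerate(((10,240),(-60,260))):
    d=np.array([np.cos(np.radians(yaw)),np.sin(np.radians(yaw))])
    bot.move_ptp([*(c-off*d),z],quat(yaw)); bot.pause(.3); print(snap(f"w{k}")["t"])
E
```

```text
-180 [ 0.49  0.22 -0.15 -0.   -1.2  -2.06]
-150 [ 0.49  0.22 -0.15 -0.   -1.2  -1.54]
-120 [ 0.49  0.22 -0.15  0.   -1.2  -1.02]
-90 [ 0.49  0.22 -0.15  0.   -1.2  -0.49]
-60 [ 0.49  0.22 -0.15  0.   -1.2   0.03]
-30 [ 0.49  0.22 -0.15  0.   -1.2   0.55]
0 [ 0.49  0.22 -0.15  0.   -1.2   1.08]
30 [ 0.49  0.22 -0.15  0.   -1.2   1.6 ]
60 [ 0.49  0.22 -0.15  0.   -1.2   2.13]
90 [ 0.49  0.22 -0.15  0.   -1.2   2.65]
120 None
150 [ 0.49  0.22 -0.15 -0.   -1.2  -2.59]
-135 0 [ 0.46  0.32 -0.49 -0.   -0.77 -1.24]
-135 180 [ 0.46  0.32 -0.49  0.   -0.77  1.9 ]
-160 0 [ 0.51  0.3  -0.51 -0.   -0.76 -1.73]
-160 180 [ 0.51  0.3  -0.51  0.   -0.76  1.41]
-185 0 [ 0.56  0.3  -0.51 -0.   -0.76 -2.22]
-185 180 [ 0.56  0.3  -0.51  0.   -0.76  0.92]
-210 0 [ 0.59  0.32 -0.48 -0.   -0.77 -2.69]
-210 180 [ 0.59  0.32 -0.48  0.   -0.77  0.45]
-238 0 None
-238 180 [ 0.61  0.36 -0.42  0.   -0.79 -0.05]
3.1
3.8417
```

View pics/w0.png

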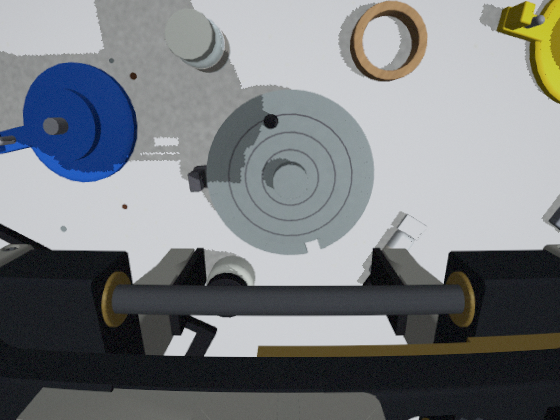

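View pics/w1.png

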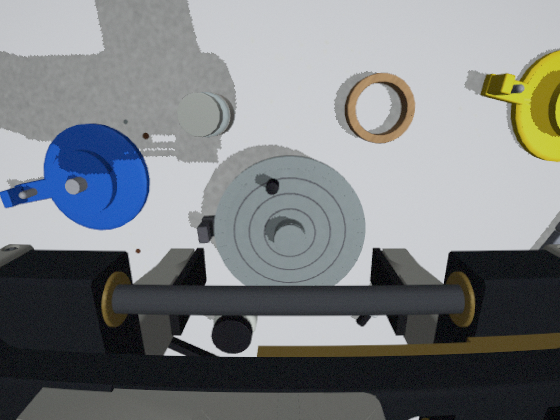

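w0 shows the whole grey wheel: boss top (291,178), lug top (271,121), notch (314,246) and bracket (198,178). w1 shows the same from a shifted position: lug (272,186), bracket (207,229). I'll enlarge both with a first model overlay.

```bash
cat >> h.py <<'E'
def model(c,zw,an,ap):
    u=lambda a:np.array([np.cos(np.radians(a)),np.sin(np.radians(a))])
    def P(a,r,z,t=0): return np.r_[c+r*u(a)+t*u(a+90),z]
    rim=[P(a,90,zw+10) for a in range(0,360,4)]; boss=[P(a,18,zw+34) for a in range(0,360,10)]
    L=c-62*u(an); lug=[np.r_[L+7*u(a),zw+36] for a in range(0,360,20)]
    notch=[P(an,r,zw+10,t) for r,t in((89.7,7.5),(77,7.5),(77,-7.5),(89.7,-7.5))]
    br=[P(ap,r,42,t) for r,t in((100,11),(113,11),(113,-11),(100,-11),(100,11))]
    return dict(rim=rim,boss=boss,lug=lug,notch=notch,br=br)
def overlay(im,C,m,box,s):
    x0,y0,x1,y1=box; o=cv2.resize(im[y0:y1,x0:x1],None,fx=s,fy=s,interpolation=cv2.INTER_CUBIC)
    o=np.clip(o*1.3,0,255).astype('uint8')
    for k,v in m.items():
        q=((proj(C,v)-[x0,y0]+.5)*s).round().astype(int)
        cv2.polylines(o,[q.reshape(-1,1,2)],k in("rim","boss","lug"),(0,0,255),1)
    return o
E
python3 - <<'E'
from h import *
np.set_printoptions(precision=1,suppress=True)
C=[cam("wrist",np.load(f"pics/w{k}.npy")) for k in(0,1)]
print(tri(C,[(291,178),(291,233)]),at_z(C[0],(291,178),74)); print(tri(C,[(271,121),(272,186)]),at_z(C[0],(271,121),76))
print(at_z(C[0],(314,246),50),at_z(C[0],(195,178),42))
c=np.array([586,97.3]); m=model(c,40,45,-58)
ims=[cv2.imread(f"pics/w{k}.png") for k in(0,1)]
o=np.hstack([overlay(ims[0],C[0],m,(180,80,380,260),2),overlay(ims[1],C[1],m,(180,130,380,310),2)])
cv2.imwrite("pics/o0.png",o)
E
```

```text
[584.1 101.   50.5] [580.4  98.2  74. ]
[542.8  53.4  63.2] [542.1  54.   76. ]
[639.  162.7  50. ] [638.3  10.   42. ]
```

View pics/o0.png

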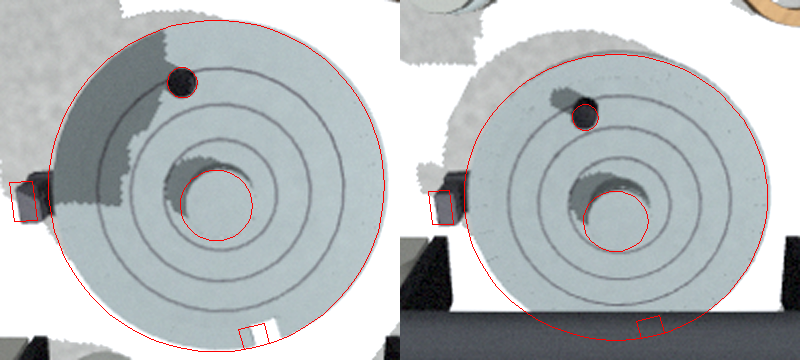

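```bash
python3 - <<'E'
from h import *
C=cam("wrist",np.load("pics/w0.npy")); im=cv2.imread("pics/w0.png")
m=model(np.array([586,97.3]),40,45,-58)
b=[(285,215,345,263),(180,155,240,203),(245,95,305,143),(260,150,320,198)]
o=[overlay(im,C,m,x,6) for x in b]
cv2.imwrite("pics/o1.png",np.vstack([np.hstack(o[:2]),np.hstack(o[2:])]))
E
```

```text
(no output)
```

View pics/o1.png

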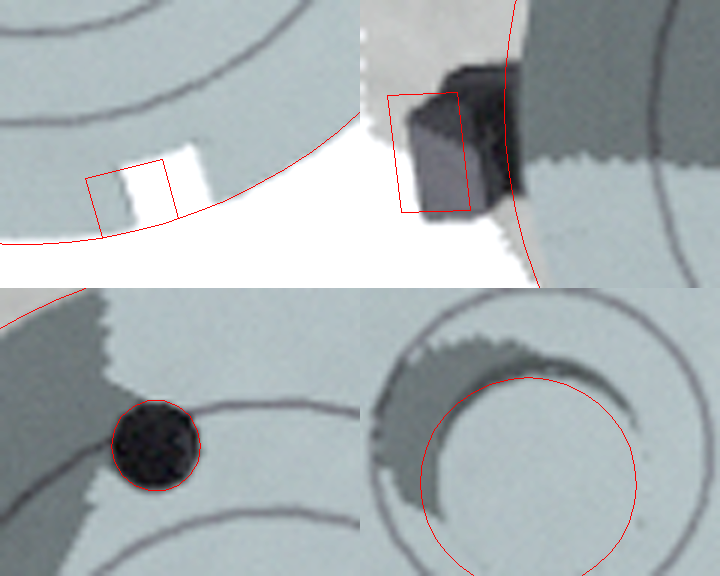

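The overlay in w0 shows the wheel shifted about 2.7 px to the right, so the centre is near (585,99). The notch lies about 47° from it, the lug at −133° and the bracket at about −57°. The wheel must turn about −105° (clockwise). I'll straddle the lug loosely, push it round, then look for the pin in the notch.

```bash
cat >> h.py <<'E'
c0=np.array([585.,99.])
def pol(a,r=62): return c0+r*np.array([np.cos(np.radians(a)),np.sin(np.radians(a))])
def arc(a0,a1,z=59,v=60,step=8):
    for a in np.linspace(a0,a1,max(1,int(np.ceil(abs(a1-a0)/step)))+1)[1:]:
        bot.line_to([*pol(a),z],v,quat(a+180))
E
python3 - <<'E'
from h import *
np.set_printoptions(precision=1,suppress=True)
C=cam("wrist",np.load("pics/w0.npy"))
nt=at_z(C,np.mean([(305.3,243),(317.5,239.2),(307.5,253.7),(320.3,249.2)],0)-.5,50)[:2]; lg=at_z(C,(270.5,121),76)[:2]
an=np.degrees(np.arctan2(*(nt-lg)[::-1])); print(nt,lg,"dist",np.linalg.norm(nt-lg),"an",an,"c",lg+62*(nt-lg)/np.linalg.norm(nt-lg))
a0=an-180; target=-57+180-360
bot.move_gripper(32)
bot.move_ptp([*pol(a0),110],quat(a0+180)); bot.line_to([*pol(a0),59],100); bot.move_gripper(20,5)
s=bot.read_state(); print(s["t"],s["tcp_pos"],s["contact_force"],s["width"])
arc(a0,target-2.8); s=bot.read_state(); print(s["t"],s["tcp_pos"],s["contact_force"])
bot.move_gripper(32); p=s["tcp_pos"]; bot.line_to([p[0],p[1],170],150); bot.pause(.2)
s=snap("w2"); print(s["t"],s["tcp_pos"])
E
```

```text
[639.8 160.8] [542.4  53.6] dist 144.86449767747993 an 47.70526364547256 c [584.1  99.5]
9.0167 [543.3  53.2  59.2] [0.4 0.5 0.8] 20.371175043844175
13.1 [553.6 152.4  58.9] [-0.5 -0.1 -1.1]
14.6833 [553.2 152.2 168.9]
```

View pics/w2.png

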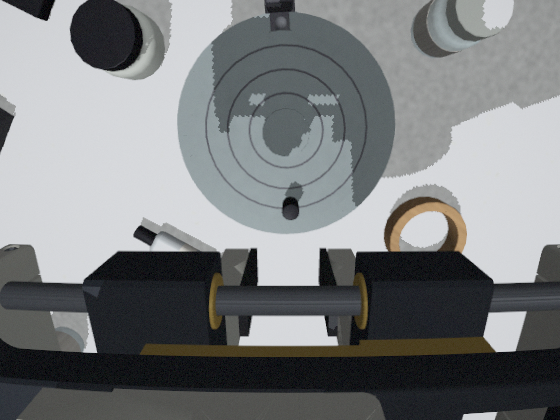

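w2 shows the notch at (280,20), over the pin and in line with the bracket, with the lug at (291,207). I'll enlarge it to measure the offset.

```bash
python3 - <<'E'
from h import *
im=cv2.imread("pics/w2.png")
a=cv2.resize(im[0:50,250:310],None,fx=12,fy=12,interpolation=cv2.INTER_CUBIC); a=np.clip(a*1.5,0,255).astype('uint8')
cv2.imwrite("pics/c2.png",a)
E
```

```text
(no output)
```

View pics/c2.png

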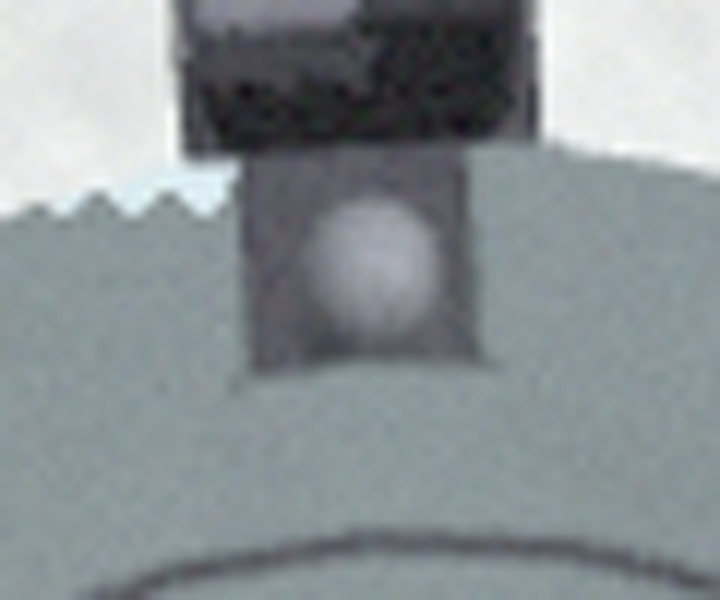

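The pin sits about 0.8 mm from the notch's middle (play is 2.5 mm), so the notch is over it. Next I press on the boss in small steps.

```bash
python3 - <<'E'
from h import *
np.set_printoptions(precision=1,suppress=True)
C=cam("wrist",np.load("pics/w2.npy"))
n=at_z(C,(280.5,20.5),50)[:2]; l=at_z(C,(291,205),76)[:2]; d=(n-l)/np.linalg.norm(n-l); cc=l+62*d; print(n,l,np.linalg.norm(n-l),cc)
cc=(cc+c0)/2; q=quat(-57); print(cc)
bot.move_gripper(0,10); bot.move_ptp([*cc,90],q); bot.line_to([*cc,77],60); bot.pause(.2)
f0=bot.read_state()["contact_force"][2]
for z in np.arange(75,60.9,-1):
    bot.line_to([*cc,z],20); s=bot.read_state(); f=s["contact_force"][2]-f0; print(round(z),round(s["tcp_pos"][2],1),round(f,1),s["t"])
    if f>32: break
E
```

```text
[630.7  29.3] [553.6 145.7] 139.62546040322988 [587.8  94.1]
[586.4  96.5]
75 74.9 1.0 16.7667
74 74.2 2.3 17.0167
73 73.4 5.2 17.2667
72 72.5 5.2 17.5167
71 71.5 6.1 17.7667
70 70.5 5.5 18.0167
69 69.5 5.2 18.2667
68 68.5 5.5 18.5167
67 67.5 5.5 18.7667
66 66.5 5.4 19.0167
65 65.5 6.7 19.2667
64 64.5 6.0 19.5167
63 64.2 11.9 19.7667
62 64.1 18.9 20.0167
61 64.0 26.9 20.2667
```

The wheel travelled 10 mm and met a hard stop with the TCP at z = 64.0 mm, which is the boss height when fully home. I'll retract and check.

```bash
python3 - <<'E'
from h import *
s=bot.read_state(); p=s["tcp_pos"]
bot.line_to([p[0],p[1],100],60); bot.line_to([*pol(123),180],150); bot.pause(.2); s=snap("w3"); print(s["t"])
im=cv2.imread("pics/w3.png"); a=im[:,:]; b=cv2.resize(im[0:60,240:320],(800,600),interpolation=2)
o=np.vstack([cv2.resize(im[0:240],(700,300)),cv2.resize(im[0:34,230:330],(700,238),interpolation=2)])
cv2.imwrite("pics/c3.png",o)
E
```

```text
22.1
```

View pics/c3.png

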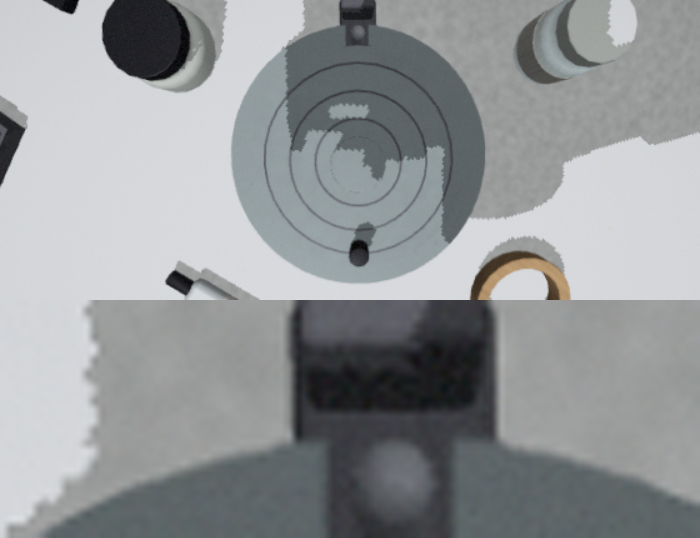

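The picture shows the pin in the notch at about (358,32) in the upper part, the wheel level, and the bottle, pot, tube and tape roll undisturbed. I'm handing in.

```bash
python3 -c "
from plant import bot
print(bot.close_job())"
```

```text
the job is handed in; nothing more can be done
None
```

The turntable is locked as far as I could measure: the notch is over the pin, the boss was pressed down 10 mm to a hard stop at 64 mm (fully home), the things around it are undisturbed, and the job is handed in (no verdict was returned).

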